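# Check-weigh a glaze tub on the two-pan balance

### The job

Check-weigh the closed glaze tub against the brass weight on the two-pan balance. First, with the beam still arrested, press the tub's pink lid fully home; then swing the arrest lever smoothly all the way over to release the beam, let the pointer come to rest and stay still for a good second, and swing the lever smoothly all the way back so that the beam is arrested again. Keep off the pans and their loads while the beam is free, leave both loads standing where they are, and do not disturb the other things on the table.

Things in the scene. Friction and masses are not known exactly. Their poses are not given: they have to be found in the camera images.
- balance: Two-pan table balance, fixed: green cast base 130 x 330 mm, 24 mm high, green pedestal and a steel beam 274 mm long across it. Origin: under the middle of the base, on the table. y runs along the beam to the left pan, -x is the front (arrest lever side), z up. In front, a green gear box 66 mm wide and 74 mm high ends at x = -85 mm; beyond it there is only the lever.
- arrest_lever (a joint): Arrest lever, rad: 0 = arrested (handle leans to the balance's left, +y), 1.2 = released (leans right, -y), a stop at each end. It stays where it is left and takes about 4 N at the handle. A crank lifts or lowers pads under the beam: below 0.1 the beam is held, above 1.0 it is quite free. Smoothly means below 3 rad/s (0.24 m/s at the handle), 0.5 s or more a swing.
- lever_shaft (a point): Point on the axis that the lever turns about, level with lever_grip: (-135, 0, 50) mm in the balance's frame. The axis is parallel to the balance's x. The handle's centre line circles it at 80 mm, 0.6 rad left of upright at joint 0 and 0.6 rad right of upright at 1.2, so 116 mm above the table and 45 mm to the left or right at the stops, 130 mm up half-way.
- lever_grip (a point): Point on the centre line of the lever's handle, 19 mm from its free front end. The handle is a level black rod, 20 mm in diameter, 56 mm long, parallel to the balance's x axis, from x = -98 to -154 mm; a flat steel arm 12 mm wide at x = -98 to -106 mm joins it to the shaft below. It can be pushed sideways with shut fingers or straddled from above.
- beam (a joint): Tilt of the beam about the balance's x axis, rad: 0 = level, positive = left (+y) pan up, stops at -0.075 and 0.075. Arrested, it is held level within about 0.01. Free, it sinks on the heavier side by up to 0.07 (9 mm at the pan), or hardly at all if the loads are equal, swings a little and comes to rest in about 2 s. The pans always stay level.
- pointer_tip (a point): Tip of the red pointer on the beam, 97 mm above the beam's axis, 182 mm above the table, in front of a small white scale between the pans; it moves along the balance's y as the beam tilts.
- pan_left: Left (+y) pan of the balance, a steel disc 146 mm across with a 2 mm turned-up rim, on a stem. Its centre lies 130 mm from the middle of the balance and its top face 128 mm above the table while the beam is level. Origin on the beam's end, 43 mm below the top face.
- pan_right: Right (-y) pan of the balance, like the left one.
- tub: Ivory plastic glaze tub with a brown band and a pink lid, round, 96 mm across, 94 mm high without the lid, 0.47 to 0.53 kg in all, standing on either one of the pans. Origin: centre of its underside, z up. The lid already holds on the tub's +x side and stands proud on its -x side.
- lid (a joint): How far the tub's lid gapes, rad: 0 = fully home all round, 0.12 to 0.22 at the start. The lid turns about the tub's y axis through the rim point at (47, 0, 94) mm in the tub's frame. It is a stiff push fit: it takes about 5 N at the high edge and stays where it is left.
- lid_high_edge (a point): Point on the lid's top face 6 mm inside its edge, on the side that stands proud. The lid is pink, 102 mm across and 8 mm thick; fully home, its top face lies 102.5 mm above the tub's underside. Press down here or slightly further in.
- lid_middle (a point): Centre of the lid's top face.
- weight: Brass 500 g weight, a cylinder 44 mm across and 40 mm high with a knob on top, 66 mm high in all, standing on the other pan. Origin: centre of its underside.
- banding_wheel: Bystander: potter's banding wheel, grey disc 210 mm across on a green foot, 94 mm high. Origin: centre of its underside.
- pink_bowl: Bystander: pink bowl 190 mm across, 75 mm high. Origin: centre of its underside.
- tool_pot: Bystander: green glass pot 80 mm across, 110 mm high, with wooden tools up to 220 mm above the table. Origin: centre of its underside.
- loop_tool: Bystander: wooden loop tool 200 mm long lying on the table, wire loop at its +x end. Origin: under its middle.
Not all that is in view belongs to the job. Leave any orange or turquoise look-alike of the tub alone.

How it is judged:
On the way, in this order (a step that is already met when the one before it is completed fails the run):
1. the lid is fully home (gapes less than 0.03 rad, 3 mm at its edge) while the lever is still at arrest (value of joint lid below 0.03 rad and value of joint arrest_lever below 0.15 rad), for 0.2 s.
2. the beam is released (lever above 1.0 rad) and has stayed still, under 0.02 rad/s, for 0.8 s (value of joint arrest_lever above 1 rad and velocity of joint beam between -0.02 and 0.02 rad/s), for 0.8 s.
At the end, for the whole second after the job is handed in: The arrest lever is back at its arrested stop (below 0.1 rad), the beam is level (within 0.015 rad) and still, the lid is fully home (below 0.03 rad), and tub and weight stand upright and still on their pans, within 15 mm of where they began (value of joint arrest_lever below 0.1 rad and value of joint beam between -0.015 and 0.015 rad and value of joint lid below 0.03 rad and distance of each of tub, weight from where it was at the start of the episode below 0.015 m and angle between each of tub, weight's own z axis and vertical below 0.06 rad and linear speed of each of tub, weight below 0.02 m/s and velocity of joint beam between -0.02 and 0.02 rad/s); the robot touches nothing.
It fails at once if the beam is released (lever above 0.25 rad) while the lid is not home (value of joint arrest_lever above 0.25 rad and value of joint lid above 0.04 rad).
It fails at once if the robot touches a pan, the tub or the weight while the lever is away from arrest (above 0.25 rad) (value of joint arrest_lever above 0.25 rad and (contact force between any of the fingers, the arm and tub above 0.5 N or contact force between any of the fingers, the arm and weight above 0.5 N or contact force between any of the fingers, the arm and pan_left above 0.5 N or contact force between any of the fingers, the arm and pan_right above 0.5 N)).
It fails at once if the lever is slammed (faster than 3.5 rad/s) (velocity of joint arrest_lever above 3.5 rad/s or velocity of joint arrest_lever below -3.5 rad/s).
It fails at once if the banding wheel, the bowl, the tool pot or the loop tool is pushed more than 20 mm (distance of any of banding_wheel, pink_bowl, tool_pot, loop_tool from where it was at the start of the episode above 0.02 m).
It also fails if it takes over 48 s, if anything falls off the work surface, if the arm or the gripper's body presses on something with over 40 N, if the wrist force passes 120 N, or if a joint passes its speed limit or range.

### The arm

A 6-joint arm with a two-finger parallel gripper is mounted at the origin on the work surface. World frame = base frame: x ahead of the robot, y to its left, z up, the work surface at z = 0. Lengths are in m, angles in rad, forces in N, time in s.
With the tool pointing down it reaches from about 0.25 to 0.775 m from the base axis. Payload 4 kg.
Tool frame: the origin (TCP) lies midway between the tips of the shut fingers; the grasp point (between the pads) lies 19 mm behind it (grip_point_offset is the distance from the TCP to the grasp point, in m); z points along the fingers, y is the line along which they close (so a half turn about z gives the same grasp; the last joint's range is limited). The gripper opens to 94 mm and grips with 3 to 60 N. Pads are 16 mm wide; open, the fingers measure 119 mm over their backs; the gripper's body (75 mm by 177 mm) begins 78 mm behind the grasp point.
Start: joints at [-1.331, 0.087, 1.371, -0, 1.684, -0.103], TCP at [0.185, -0.518, 0.182] pointing down, gripper open.
Joint ranges: [-3.1, 3.1], [-0.76, 2.03], [0.27, 2.55], [-1.08, 4.22], [0.17, 2.65], [-2.57, 2.57]. Speed limits (rad/s): [2.79, 2.79, 3.14, 3.14, 3.14, 3.14].

### API

Orientations are given as [roll, pitch, yaw] about the fixed x, y, z axes, in that order (R = Rz(yaw) Ry(pitch) Rx(roll)).
In Python, from bench import * gives the robot as it stands.
- The arm moves only by the tool carry_out, never from a script. Its argument "commands" is a list of rows, each a list of 6 numbers: the shift along the tool's x, y, z in m, then the turn, a rotation vector about the tool's x, y, z in rad. In form: [[tx, ty, tz, rx, ry, rz], ...]. A call has exactly 5 rows; each row is the pose to reach, as a shift and turn from the pose commanded when the call began, along the tool's axes at that moment; what a row does not reach only later rows make up. A row lasts 1/10 s, in which the tool goes at most 50 mm and 8.59 degrees, less where a joint would pass 70% of its speed; a pose out of reach is approached as far as the arm can. A call with a gripper value outside its range is refused whole. "jaw" is the opening, from 0 (shut) to 1 (fully open), set as the call begins (left out, the last holds). The fingers move at their own pace and stop on an object; the grip force is fixed at half the most. Time passes only in rows, so rows that repeat a pose let the fingers close, or fill a call up. It gives the time, the measured TCP pose, the force, the opening and the grip force at its end, in the units of the state.
- get_obs(): the state, without advancing time (a new reading comes with each control period).
- snapshot(name): name is "side" or "top" or "wrist"; returns a dict with "img" (384x512x3 uint8, red, green, blue), "range_z" (384x512 float32, m along the optical axis (not along the pixel's ray), 0 where there is no reading), "fx", "fy", "cx", "cy" (pixels), "R" (3x3) and "t" (3): a world point X has camera coordinates R X + t. Camera axes: x right, y down, z forward; pixel columns grow to the right and rows downward; lengths in m; the calibration is good to about 2 mm. A picture is of the moment at which its call begins.
- close_job(): hands the job in; it is judged then, once.
The state is a dict: "time": time; "joint_positions": joint angles; "qvel": joint speeds; "joint_torque": joint torques, N m; "tool_pos": TCP position; "ee_rot": TCP orientation; "wrist_force": force on the tool from outside, world axes, zero at the start; "wrist_torque": the same for the moment, N m; "width": finger opening in m; "finger_force": force on a finger pad.
Only numpy, scipy, OpenCV 4.12 (cv2) and the standard library are available. Lean on these libraries where they do the work, as an engineer would, in place of code of your own. Each camera call takes 0.05 s, during which the arm holds its last target. There are 200 camera calls.

## Working session

There is one attempt and no reset: what is moved stays moved. The work goes in short steps, Python scripts to look and compute and a tool call to move; the robot and the scene stay as the last step left them, time stands still between calls to the robot, and variables do not carry over. Pictures are saved under pics/ and viewed, at most 10 in all, crops included, and the job is handed in when it is done.

Besides the shell and the picture viewer there is one more tool, called after "Emit:" as name(argument=value, ...), one argument or row to a line, values as JSON. carry_out: Moves the arm, as the interface text tells. Its arguments: {"type":"object","properties":{"commands":{"type":"array","items":{"type":"array","items":{"type":"number"}}},"jaw":{"type":"number"}},"required":["commands"]}

```bash
mkdir -p pics
cat > h.py <<'E'
from bench import *
import numpy as np, cv2
def pts(s):
    v,u=np.mgrid[:384,:512]; z=s["range_z"]
    P=np.stack([(u-s["cx"])/s["fx"]*z,(v-s["cy"])/s["fy"]*z,z],-1)
    W=(P-s["t"])@s["R"]; W[z==0]=np.nan
    return W
E
python3 - <<'E'
from h import *
import pickle
d={}
for n in ("side","top"):
    s=snapshot(n); d[n]=s
    print(n,s["fx"],(-s["R"].T@s["t"]).round(3), s["R"][2].round(2), (s["range_z"]==0).mean())
pickle.dump(d,open("d.pkl","wb"))
im=np.vstack([d[n]["img"] for n in d])[...,::-1]
for n in d: cv2.imwrite(f"pics/{n}.png",cv2.resize(d[n]["img"][...,::-1],(800,600),interpolation=cv2.INTER_CUBIC))
print(get_obs())
E
```

```text
side 415.12339248330005 [0.132 0.918 1.169] [ 0.27 -0.65 -0.71] 0.006373087565104167
top 405.03025951317693 [ 0.262 -0.027  1.428] [ 0.2   0.   -0.98] 0.0041656494140625
{'time': 0.1, 'joint_positions': array([-1.33111301e+00,  8.78368492e-02,  1.37206422e+00, -1.86769096e-05,
        1.68363298e+00, -1.03082097e-01]), 'qvel': array([-0.00121195, -0.00234863, -0.00311479, -0.0006395 , -0.00116241,
        0.00077387]), 'joint_torque': array([ 1.29466473e-03, -3.41250944e+01, -3.03301942e+01,  7.19587575e-02,
        3.04388884e-02, -9.95665596e-05]), 'tool_pos': array([ 0.18472033, -0.51747806,  0.18136521]), 'ee_rot': array([-3.13965966e+00, -1.81304845e-04,  3.42763152e-01]), 'wrist_force': array([-0.18286349, -0.31522874,  0.19672291]), 'wrist_torque': array([ 0.01746042, -0.04055839, -0.05982077]), 'finger_force': 0.0, 'width': 0.09393911681648662}
```

View pics/side.png

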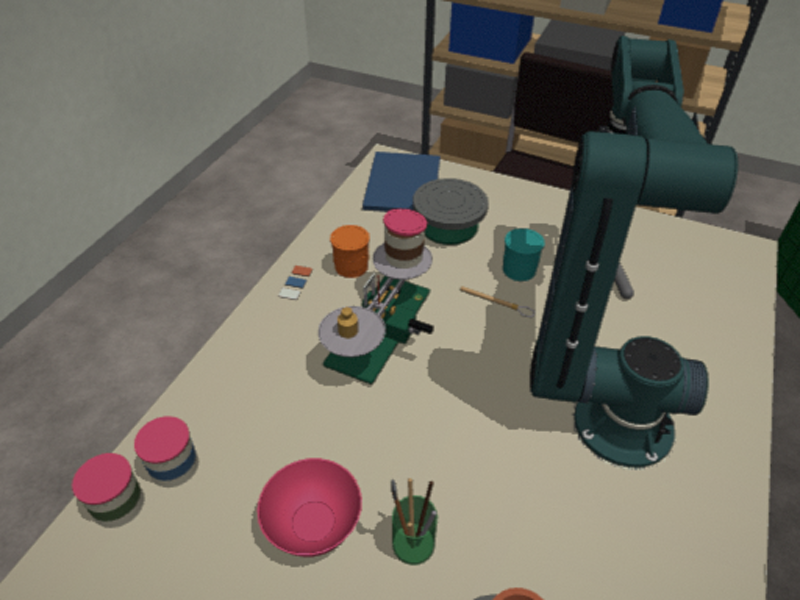

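View pics/top.png

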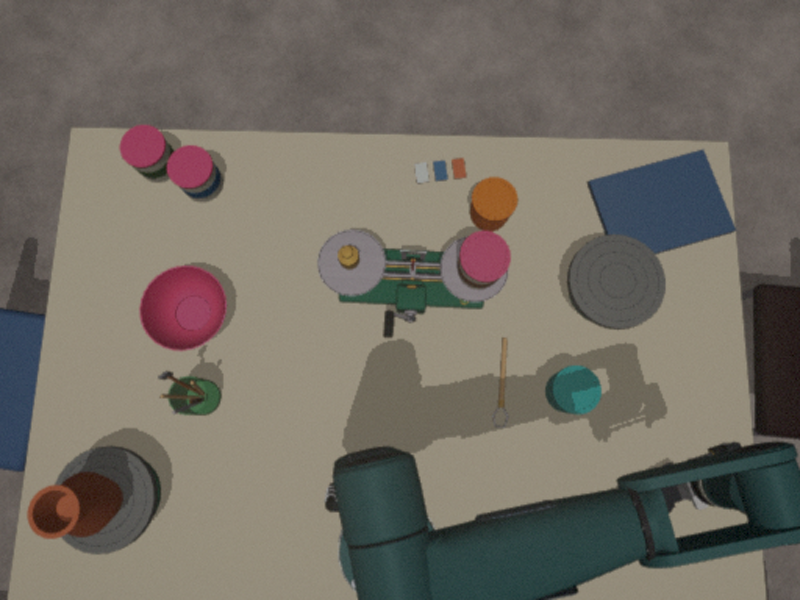

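The side view shows the tub with the brown band and pink lid on the balance's right pan (side 405,225; top 485,258), and the weight on the left pan (348,325 / 348,257). The lever handle is black (420,326 / 389,323). The other tubs are two pink-lidded ones with blue and green bands on the table (165,450 and 107,487), an orange one (350,250) and a turquoise one (523,255). The one meant is the tub on the pan. Next I measure and take the confirming crop.

```bash
cat > m.py <<'E'
from h import *
import pickle,sys
d=pickle.load(open("d.pkl","rb"))
# boxes in 512x384 pixels (view/1.5625)
box={"side":dict(lid=(238,130,278,155),lever=(258,200,282,216),panL=(200,192,250,228),panR=(235,150,282,180),weight=(212,194,232,216)),
     "top":dict(lid=(290,144,330,184),lever=(242,196,256,218),panL=(200,143,250,192),panR=(280,150,328,195),weight=(212,152,234,174))}
for n,s in d.items():
    W=pts(s); hsv=cv2.cvtColor(s["img"],cv2.COLOR_RGB2HSV).astype(int); H,S,V=hsv[...,0],hsv[...,1],hsv[...,2]
    def sel(k,m):
        x0,y0,x1,y1=box[n][k]; q=np.zeros_like(m); q[y0:y1,x0:x1]=m[y0:y1,x0:x1]; return q&~np.isnan(W[...,2])
    m=sel("lid",((H>160)|(H<3))&(S>110)&(W[...,2]>.2)); P=W[m]
    A=np.c_[P[:,:2],np.ones(len(P))]; 
    for _ in range(3):
        c=np.linalg.lstsq(A,P[:,2],rcond=None)[0]; r=abs(A@c-P[:,2]); k=r<max(.003,1.5*np.median(r)); A,P=A[k],P[k]
    (cx,cy),rad=cv2.minEnclosingCircle((P[:,:2]*1000).astype(np.float32))
    print(n,"lid",len(P),"plane",c.round(4),"tilt",np.arctan(np.hypot(*c[:2])).round(3),"up dir deg",np.degrees(np.arctan2(c[1],c[0])).round(1),"circle mm",cx,cy,rad,"z",(c@[cx/1e3,cy/1e3,1]).round(4), "res",r.std().round(4))
    m=sel("lever",(V<60)&(W[...,2]>.08)); P=W[m]
    print(" lever",len(P),"min",np.nanmin(P,0).round(4),"max",P.max(0).round(4),"mean",P.mean(0).round(4))
    rc=cv2.minAreaRect((P[:,:2]*1000).astype(np.float32)); print("  rect",np.round(rc[0],1),np.round(rc[1],1),round(rc[2],1))
    for k in("panL","panR"):
        m=sel(k,(abs(W[...,2]-.129)<.005)); P=W[m]; (cx,cy),rad=cv2.minEnclosingCircle((P[:,:2]*1000).astype(np.float32))
        print(" ",k,len(P),cx,cy,rad,"z",np.median(P[:,2]).round(4))
    m=sel("weight",(H>10)&(H<30)&(S>100)&(W[...,2]>.14)); P=W[m]; print("  weight",len(P),P.mean(0).round(3),"zmax",P[:,2].max().round(3))
s=d["side"]["img"][110:240,180:310,::-1]; t=d["top"]["img"][130:230,190:340,::-1]
cv2.imwrite("pics/crop.png",np.hstack([cv2.resize(s,(400,400),interpolation=2),cv2.resize(t,(400,267),interpolation=2) if 0 else cv2.copyMakeBorder(cv2.resize(t,(400,267),interpolation=2),0,133,0,0,0)]))
E
python3 m.py
```

```text
side lid 294 plane [0.0711 0.1183 0.2178] tilt 0.137 up dir deg 59.0 circle mm 588.1732177734375 -175.6871795654297 53.174354553222656 z 0.2388 res 0.0008
 lever 81 min [ 0.4399 -0.0025  0.0884] max [0.4957 0.0236 0.1319] mean [0.468  0.0152 0.1234]
  rect [467.1  12.4] [21.3 55.2] 78.5
  panL 862 595.4827270507812 90.42765045166016 75.07968139648438 z 0.1294
  panR 379 587.5252075195312 -167.099853515625 74.52666473388672 z 0.1296
  weight 182 [0.597 0.107 0.168] zmax 0.201
top lid 631 plane [0.0576 0.1292 0.2256] tilt 0.141 up dir deg 66.0 circle mm 587.1910400390625 -178.33934020996094 50.483036041259766 z 0.2365 res 0.0008
 lever 76 min [ 0.442  -0.0006  0.1158] max [0.4925 0.0152 0.1318] mean [0.4674 0.0071 0.124 ]
  rect [466.9   6.9] [15.  50.5] 87.2
  panL 1063 594.9368896484375 90.33963012695312 72.64949798583984 z 0.1272
  panR 542 587.8827514648438 -169.97091674804688 72.74837493896484 z 0.1273
  weight 149 [0.596 0.093 0.173] zmax 0.194
```

View pics/crop.png

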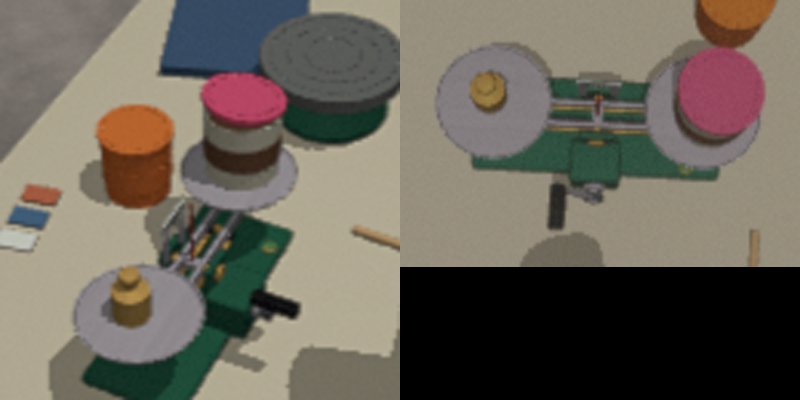

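The crop confirms it: ivory tub, brown band and pink lid on the right pan, with the lid higher toward +x,+y. Both views agree: tilt about 0.14 rad, lid centre (587,-178,237) mm, pan tops about 128 mm, handle at y ≈ 9 mm. Now I move up and over.

Emit:
carry_out(
  commands=[
    [0,0,-0.05,0,0,0.07],
    [0.02,-0.01,-0.09,0,0,0.15],
    [0.06,-0.025,-0.12,0,0,0.22],
    [0.105,-0.04,-0.14,0,0,0.3],
    [0.15,-0.06,-0.14,0,0,0.37],
  ],
  jaw=0,
)

```text
time: 0.6
tool_pos: [0.3053, -0.413, 0.3254]
ee_rot: [3.137, -0.003, -0.032]
wrist_force: [1.3, -0.3, -0.3]
width: 0.0573
finger_force: 0.0
```

```bash
cat >> h.py <<'E'
from scipy.spatial.transform import Rotation as Ro
def go(p,yaw=-.028):
    o=get_obs(); R=Ro.from_euler("xyz",o["ee_rot"]); T=Ro.from_euler("xyz",[np.pi,0,yaw])
    print(round(o["time"],2),o["tool_pos"].round(4),o["ee_rot"].round(3),o["wrist_force"].round(1),"shift",R.inv().apply(np.array(p)-o["tool_pos"]).round(4),"turn",(R.inv()*T).as_rotvec().round(3))
E
python3 -c "
from h import *
go([.6055,-.143,.32])"
```

```text
0.6 [ 0.3053 -0.413   0.3254] [ 3.137e+00 -3.000e-03 -3.200e-02] [ 1.3 -0.3 -0.3] shift [ 0.2914 -0.2795  0.0049] turn [ 0.005 -0.003 -0.004]
```

Emit:
carry_out(
  commands=[
    [0.035,-0.03,0,0,0,0],
    [0.07,-0.065,0,0,0,0],
    [0.105,-0.1,0,0,0,0],
    [0.14,-0.135,0,0,0,0],
    [0.175,-0.17,0,0,0,0],
  ],
)

```text
time: 1.1
tool_pos: [0.4847, -0.246, 0.3218]
ee_rot: [-3.141, 0.001, -0.027]
wrist_force: [-0.0, -1.1, -0.2]
width: 0.0174
finger_force: 0.0
```

Emit:
carry_out(
  commands=[
    [0.03,-0.03,0,0,0,0],
    [0.06,-0.06,0,0,0,0],
    [0.09,-0.09,0,0,0,0],
    [0.11,-0.105,0,0,0,0],
    [0.11,-0.105,0,0,0,0],
  ],
)

```text
time: 1.6
tool_pos: [0.5982, -0.1431, 0.32]
ee_rot: [-3.14, 0.003, -0.023]
wrist_force: [-0.1, -0.7, -0.1]
width: 0.0003
finger_force: 0.0
```

```bash
python3 -c "
from h import *
go([.6055,-.143,.25])
s=snapshot('wrist');W=pts(s)
hsv=cv2.cvtColor(s['img'],cv2.COLOR_RGB2HSV).astype(int)
m=((hsv[...,0]>160)|(hsv[...,0]<3))&(hsv[...,1]>110)&(abs(W[...,2]-.238)<.02)
P=W[m];print(len(P))
A=np.c_[P[:,:2],np.ones(len(P))];c=np.linalg.lstsq(A,P[:,2],rcond=None)[0]
print(c.round(4),np.degrees(np.arctan2(c[1],c[0])),cv2.minEnclosingCircle((P[:,:2]*1000).astype(np.float32)),P.min(0),P.max(0))
cv2.imwrite('pics/w1.png',s['img'][...,::-1])"
```

```text
1.6 [ 0.5982 -0.1431  0.32  ] [-3.14e+00  3.00e-03 -2.30e-02] [-0.1 -0.7 -0.1] shift [ 0.0075 -0.0002  0.0699] turn [-0.002  0.003  0.005]
9144
[0.0692 0.1271 0.2202] 61.420877010452756 ((589.4609985351562, -177.2970428466797), 50.52938461303711) [ 0.53939781 -0.2269099   0.22086536] [ 0.63993599 -0.12691253  0.24697397]
```

View pics/w1.png

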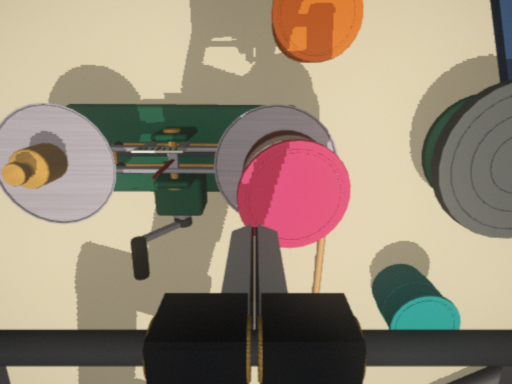

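The wrist view shows the shut fingers beside the pink lid (centre 293,193) with the proud side toward the orange tub. A third measurement agrees: centre (589,-177), high direction 61°, tilt 0.145. Now I press 36–38 mm out from the centre.

Emit:
carry_out(
  commands=[
    [0.0085,0.002,0.02,0,0,0],
    [0.0085,0.002,0.04,0,0,0],
    [0.0085,0.002,0.055,0,0,0],
    [0.0085,0.002,0.065,0,0,0],
    [0.0085,0.002,0.07,0,0,0],
  ],
)

```text
time: 2.15
tool_pos: [0.6038, -0.1488, 0.2513]
ee_rot: [-3.141, 0.002, -0.029]
wrist_force: [0.6, -0.3, -0.6]
width: 0.0006
finger_force: 0.0
```

Emit:
carry_out(
  commands=[
    [0,0,0.003,0,0,0],
    [0,0,0.006,0,0,0],
    [0,0,0.009,0,0,0],
    [0,0,0.012,0,0,0],
    [0,0,0.015,0,0,0],
  ],
)

```text
time: 2.65
tool_pos: [0.6051, -0.1479, 0.2374]
ee_rot: [3.141, -0.001, -0.027]
wrist_force: [0.3, 0.3, -0.5]
width: 0.0006
finger_force: 0.0
```

Emit:
carry_out(
  commands=[
    [0.001,0,0.001,0,0,0],
    [0.001,0,0.002,0,0,0],
    [0.001,0,0.003,0,0,0],
    [0.001,0,0.004,0,0,0],
    [0.001,0,0.005,0,0,0],
  ],
)

```text
time: 3.15
tool_pos: [0.6059, -0.148, 0.2324]
ee_rot: [3.141, -0.0, -0.027]
wrist_force: [0.2, 0.6, -0.3]
width: 0.0005
finger_force: 0.0
```

```bash
cat > lid.py <<'E'
from h import *
go([.605,-.146,.23])
for n in ("side","top","wrist"):
    s=snapshot(n);W=pts(s)
    hsv=cv2.cvtColor(s['img'],cv2.COLOR_RGB2HSV).astype(int)
    m=((hsv[...,0]>160)|(hsv[...,0]<3))&(hsv[...,1]>110)&(abs(W[...,2]-.235)<.02)&(np.hypot(W[...,0]-.589,W[...,1]+.177)<.046)
    P=W[m]
    if len(P)<60: print(n,len(P)); continue
    A=np.c_[P[:,:2],np.ones(len(P))]
    for _ in range(3):
        c=np.linalg.lstsq(A,P[:,2],rcond=None)[0]; r=abs(A@c-P[:,2]); k=r<.003; A,P=A[k],P[k]
    print(n,len(P),"tilt",np.hypot(*c[:2]).round(4),np.degrees(np.arctan2(c[1],c[0])).round(),"zmid",(c@[.589,-.177,1]).round(4),"at tool",(c@[.605,-.148,1]).round(4))
E
python3 lid.py
```

```text
3.15 [ 0.6059 -0.148   0.2324] [ 3.141 -0.    -0.027] [ 0.2  0.6 -0.3] shift [-0.001  -0.002   0.0023] turn [ 0.    -0.     0.001]
side 208 tilt 0.1483 65.0 zmid 0.2388 at tool 0.2437
top 308 tilt 0.1327 67.0 zmid 0.2364 at tool 0.2408
wrist 9584 tilt 0.1479 59.0 zmid 0.2384 at tool 0.2433
```

```bash
python3 -c "
from h import *
s=snapshot('side');t=snapshot('wrist')
for n,q in (('side',s),('wrist',t)):
    p=q['R']@get_obs()['tool_pos']+q['t'];print(n,p[0]/p[2]*q['fx']+q['cx'],p[1]/p[2]*q['fy']+q['cy'],p[2])
a=cv2.resize(s['img'][100:220,200:320,::-1],(384,384),interpolation=2)
b=cv2.resize(t['img'][...,::-1],(416,312));b=cv2.copyMakeBorder(b,0,72,0,0,0)
cv2.imwrite('pics/p2.png',np.hstack([a,b]))"
```

```text
side 250.82616701813498 145.5158253868245 1.4865119629617998
wrist 255.23978126060234 225.2546622065131 0.21949403125730144
```

View pics/p2.png

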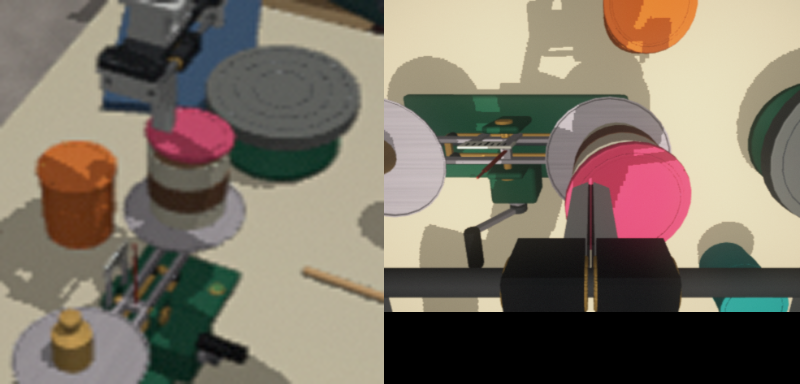

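```bash
python3 -c "
from h import *
for n in ('side','wrist'):
    s=snapshot(n);W=pts(s)
    g=s['img'].max(-1).astype(int)-s['img'].min(-1)
    m=(g<30)&(np.hypot(W[...,0]-.606,W[...,1]+.148)<.03)&(W[...,2]>.2)&(W[...,2]<.33)
    P=W[m];i=np.argsort(P[:,2])[:8];print(n,len(P));print(P[i].round(4))
    v,u=np.nonzero(m);print(np.c_[u,v][i].tolist())
s=snapshot('side');print(s['img'][136:150:1,251].tolist(), pts(s)[136:150,251].round(3).tolist())
"
```

```text
side 129
[[ 0.6028 -0.1335  0.2004]
 [ 0.6194 -0.144   0.2008]
 [ 0.5881 -0.1269  0.2012]
 [ 0.5898 -0.1307  0.2023]
 [ 0.5982 -0.132   0.2031]
 [ 0.5857 -0.1305  0.2038]
 [ 0.6255 -0.1488  0.2045]
 [ 0.6083 -0.137   0.2052]]
[[250, 155], [247, 152], [253, 157], [253, 156], [251, 155], [254, 156], [246, 150], [249, 153]]
wrist 3829
[[ 0.6332 -0.1592  0.2   ]
 [ 0.6241 -0.1441  0.2001]
 [ 0.6312 -0.1543  0.2001]
 [ 0.6319 -0.1557  0.2001]
 [ 0.6191 -0.1397  0.2002]
 [ 0.6298 -0.1521  0.2003]
 [ 0.632  -0.155   0.2003]
 [ 0.6162 -0.1374  0.2003]]
[[270, 171], [249, 184], [263, 174], [265, 173], [243, 191], [260, 176], [264, 173], [240, 195]]
[[90, 90, 88], [88, 87, 87], [88, 89, 87], [88, 89, 87], [89, 83, 83], [119, 56, 70], [132, 47, 68], [133, 48, 68], [152, 56, 80], [189, 72, 103], [181, 68, 97], [128, 47, 67], [93, 39, 48], [72, 46, 35]] [[0.6, -0.136, 0.285], [0.599, -0.135, 0.282], [0.6, -0.136, 0.276], [0.599, -0.133, 0.275], [0.599, -0.134, 0.27], [0.611, -0.16, 0.243], [nan, nan, nan], [0.608, -0.153, 0.239], [0.604, -0.146, 0.241], [0.6, -0.136, 0.245], [0.596, -0.128, 0.248], [0.597, -0.13, 0.242], [0.597, -0.13, 0.237], [0.618, -0.176, 0.192]]
```

```bash
python3 -c "
from h import *
s=snapshot('wrist');W=pts(s)
print('cam',(-s['R'].T@s['t']).round(4),s['R'].round(3).tolist())
for v in range(214,300,6): print(v,s['img'][v,248],s['range_z'][v,248].round(4),W[v,248].round(4),W[v,262].round(4))
s=snapshot('side');W=pts(s)
for v in range(118,143,3): print(v,[ (W[v,u].round(3).tolist(),s['img'][v,u].tolist()) for u in (247,250,253)])
"
```

```text
cam [ 0.6918 -0.1498  0.4358] [[-0.029, -1.0, -0.001], [-0.957, 0.027, 0.289], [-0.288, 0.009, -0.957]]
214 [185  63  87] 0.2037 [ 0.6186 -0.144   0.2452] [ 0.6176 -0.1523  0.2431]
220 [185  63  87] 0.2046 [ 0.6149 -0.1439  0.2454] [ 0.6135 -0.1522  0.2426]
226 [94 84 83] 0.191 [ 0.6168 -0.1442  0.2589] [ 0.617  -0.1519  0.2599]
232 [96 86 84] 0.1827 [ 0.617  -0.1443  0.2676] [ 0.6164 -0.1518  0.2668]
238 [95 86 85] 0.1758 [ 0.6169 -0.1445  0.2748] [ 0.6166 -0.1516  0.2746]
244 [94 87 84] 0.1696 [ 0.6167 -0.1446  0.2813] [ 0.6163 -0.1515  0.2808]
250 [94 86 84] 0.1631 [ 0.6169 -0.1447  0.2881] [ 0.6167 -0.1513  0.2882]
256 [94 86 84] 0.1574 [ 0.6169 -0.1448  0.294 ] [ 0.6164 -0.1512  0.2934]
262 [94 87 84] 0.1531 [ 0.6164 -0.1449  0.2987] [ 0.6167 -0.1511  0.2995]
268 [92 86 82] 0.1465 [ 0.6172 -0.145   0.3053] [ 0.6162 -0.151   0.3039]
274 [92 86 84] 0.1425 [ 0.6168 -0.1451  0.3096] [ 0.6168 -0.1509  0.3099]
280 [89 84 81] 0.138 [ 0.6169 -0.1452  0.3143] [ 0.6165 -0.1508  0.3139]
286 [89 84 81] 0.1333 [ 0.6173 -0.1453  0.3191] [ 0.6175 -0.1507  0.3198]
292 [85 81 78] 0.1306 [ 0.6165
[... 536 characters left out ...]
4, -0.069, 0.376], [74, 74, 73]), ([0.597, -0.146, 0.317], [74, 75, 73])]
130 [([0.583, -0.067, 0.362], [79, 79, 77]), ([0.574, -0.069, 0.364], [73, 73, 72]), ([0.596, -0.145, 0.306], [77, 76, 75])]
133 [([0.614, -0.134, 0.295], [65, 69, 72]), ([0.601, -0.131, 0.301], [85, 85, 84]), ([0.596, -0.144, 0.294], [85, 86, 85])]
136 [([0.637, -0.183, 0.241], [116, 99, 97]), ([0.603, -0.134, 0.286], [83, 84, 83]), ([0.595, -0.143, 0.282], [87, 87, 87])]
139 [([0.63, -0.169, 0.239], [103, 65, 73]), ([0.603, -0.134, 0.273], [85, 85, 83]), ([0.597, -0.147, 0.265], [97, 87, 88])]
142 [([0.621, -0.148, 0.244], [133, 45, 67]), ([0.61, -0.15, 0.246], [133, 46, 67]), ([0.601, -0.157, 0.243], [129, 45, 66])]
```

The pictures show the real finger tips about 25 mm higher than the TCP reading (tip ≈ 0.258), which explains why there is no force yet. I'll go on down and watch the force.

Emit:
carry_out(
  commands=[
    [0.001,-0.002,0.003,0,0,0],
    [0.001,-0.002,0.006,0,0,0],
    [0.001,-0.002,0.009,0,0,0],
    [0.001,-0.002,0.012,0,0,0],
    [0.001,-0.002,0.014,0,0,0],
  ],
)

```text
time: 4.15
tool_pos: [0.6072, -0.1457, 0.219]
ee_rot: [-3.141, -0.001, -0.027]
wrist_force: [-0.4, 1.1, 4.7]
width: 0.0004
finger_force: 2.2
```

Emit:
carry_out(
  commands=[
    [0,0,0.001,0,0,0],
    [0,0,0.002,0,0,0],
    [0,0,0.003,0,0,0],
    [0,0,0.004,0,0,0],
    [0,0,0.005,0,0,0],
  ],
)

```text
time: 4.65
tool_pos: [0.6074, -0.1456, 0.2136]
ee_rot: [-3.141, -0.001, -0.027]
wrist_force: [1.0, 2.5, 4.1]
width: 0.0006
finger_force: 2.3
```

Emit:
carry_out(
  commands=[
    [0,0,0.001,0,0,0],
    [0,0,0.002,0,0,0],
    [0,0,0.003,0,0,0],
    [0,0,0.004,0,0,0],
    [0,0,0.005,0,0,0],
  ],
)

```text
time: 5.15
tool_pos: [0.6072, -0.1459, 0.2083]
ee_rot: [3.142, -0.001, -0.027]
wrist_force: [1.7, 3.2, 5.2]
width: 0.0001
finger_force: 2.4
```

```bash
python3 lid.py
```

```text
5.15 [ 0.6072 -0.1459  0.2083] [ 3.142e+00 -1.000e-03 -2.700e-02] [1.7 3.2 5.2] shift [-0.0022  0.0001 -0.0217] turn [-0.    -0.001  0.001]
side 208 tilt 0.0103 92.0 zmid 0.232 at tool 0.2323
top 252 tilt 0.0151 112.0 zmid 0.2293 at tool 0.2296
wrist 10368 tilt 0.0109 39.0 zmid 0.2317 at tool 0.232
```

Emit:
carry_out(
  commands=[
    [0,0,0.001,0,0,0],
    [0,0,0.0015,0,0,0],
    [0,0,0.002,0,0,0],
    [0,0,0.002,0,0,0],
    [0,0,0.002,0,0,0],
  ],
)

```text
time: 5.8
tool_pos: [0.6071, -0.1461, 0.207]
ee_rot: [3.141, -0.001, -0.027]
wrist_force: [1.7, 3.9, 6.1]
width: 0.0005
finger_force: 3.2
```

Emit:
carry_out(
  commands=[
    [0,0,0.0015,0,0,0],
    [0,0,0.0025,0,0,0],
    [0,0,0.0025,0,0,0],
    [0,0,-0.01,0,0,0],
    [0,0,-0.04,0,0,0],
  ],
)

```text
time: 6.3
tool_pos: [0.6042, -0.1466, 0.2418]
ee_rot: [-3.141, 0.011, -0.029]
wrist_force: [-0.3, -0.2, -0.2]
width: 0.0007
finger_force: 0.0
```

```bash
python3 lid.py
python3 - <<'E'
from h import *
s=snapshot("wrist"); W=pts(s); V=s["img"].max(-1)
m=(V<70)&(abs(W[...,2]-.12)<.02)&(abs(W[...,0]-.467)<.04)&(abs(W[...,1]-.005)<.04); P=W[m]
print(len(P),P.min(0),P.max(0),P.mean(0))
for n in ("side",):
    s=snapshot(n); W=pts(s)
    hsv=cv2.cvtColor(s["img"],cv2.COLOR_RGB2HSV).astype(int)
    m=(hsv[...,0]>10)&(hsv[...,0]<30)&(hsv[...,1]>100); m[:194]=0;m[216:]=0;m[:,:212]=0;m[:,232:]=0
    print(W[m&(W[...,2]>.14)].mean(0))
go([.458,.0085,.26])
E
```

```text
6.3 [ 0.6042 -0.1466  0.2418] [-3.141  0.011 -0.029] [-0.3 -0.2 -0.2] shift [ 0.0009 -0.0006  0.0118] turn [-0.001  0.011 -0.001]
side 266 tilt 0.0087 -38.0 zmid 0.2316 at tool 0.2315
top 328 tilt 0.0129 154.0 zmid 0.2296 at tool 0.2296
wrist 9621 tilt 0.0014 -74.0 zmid 0.2314 at tool 0.2314
869 [ 4.42878933e-01 -3.44563313e-04  1.10586584e-01] [0.49819983 0.02004619 0.12939629] [0.47387771 0.0078652  0.12464683]
[0.59707973 0.1058855  0.1694662 ]
6.55 [ 0.6063 -0.1464  0.2444] [ 3.142e+00  3.000e-03 -2.800e-02] [ 0.  -0.2  0.3] shift [-0.1526 -0.1507 -0.0151] turn [0.    0.003 0.   ]
```

The lid is home: wrist-view tilt is 0.001 rad and the top is at 0.231. The handle is measured at x 443–498, y 0–20 mm, top ≈ 128 mm. Now I go above the lever with the fingers partly open.

Emit:
carry_out(
  commands=[
    [0,0,-0.035,0,0,0],
    [-0.035,-0.035,-0.035,0,0,0],
    [-0.07,-0.07,-0.035,0,0,0],
    [-0.105,-0.105,-0.035,0,0,0],
    [-0.14,-0.14,-0.035,0,0,0],
  ],
  jaw=0.6,
)

```text
time: 7.05
tool_pos: [0.4686, -0.0014, 0.2787]
ee_rot: [3.142, 0.004, -0.028]
wrist_force: [0.0, 0.6, 0.0]
width: 0.0369
finger_force: 0.0
```

```bash
python3 -c "
from h import *
go([.462,.0095,.2])"
```

```text
7.05 [ 0.4686 -0.0014  0.2787] [ 3.142  0.004 -0.028] [0.  0.6 0. ] shift [-0.0066 -0.0107  0.0787] turn [ 0.     0.004 -0.   ]
```

Emit:
carry_out(
  commands=[
    [-0.004,-0.008,0.02,0,0,0],
    [-0.004,-0.008,0.05,0,0,0],
    [-0.004,-0.008,0.075,0,0,0],
    [-0.004,-0.008,0.08,0,0,0],
    [-0.004,-0.008,0.08,0,0,0],
  ],
)

```text
time: 7.55
tool_pos: [0.4657, 0.0058, 0.1991]
ee_rot: [3.142, 0.005, -0.027]
wrist_force: [0.0, 0.8, 0.7]
width: 0.0564
finger_force: 0.0
```

```bash
python3 -c "
from h import *
go([.462,.0095,.08])
s=snapshot('wrist');W=pts(s);V=s['img'].max(-1)
m=(V<70)&(abs(W[...,2]-.12)<.012)&(abs(W[...,0]-.467)<.04)&(abs(W[...,1]-.005)<.04); P=W[m]
print(len(P),P.min(0),P.max(0),P.mean(0))
cv2.imwrite('pics/w3.png',s['img'][...,::-1])"
```

```text
7.55 [0.4657 0.0058 0.1991] [ 3.142  0.005 -0.027] [0.  0.8 0.7] shift [-0.0033 -0.0036  0.1191] turn [0.    0.005 0.001]
1455 [0.44235813 0.00081662 0.10905595] [0.49757429 0.02092899 0.12916017] [0.47218292 0.01056983 0.12507202]
```

View pics/w3.png

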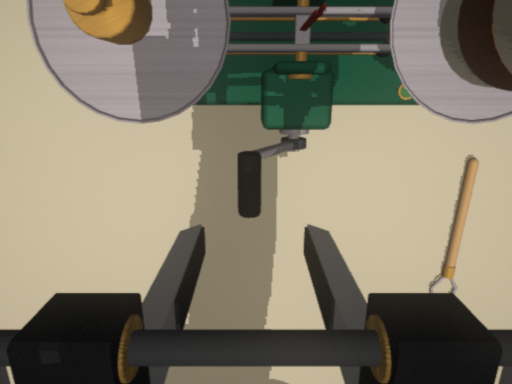

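The wrist view shows the open fingers (205,228 and 305,228) either side of the handle (250,185), which lies at y ≈ 10.8 mm. I shift 5 mm sideways and lower.

Emit:
carry_out(
  commands=[
    [-0.004,-0.005,0.01,0,-0.004,0],
    [-0.004,-0.005,0.03,0,-0.004,0],
    [-0.004,-0.005,0.05,0,-0.004,0],
    [-0.004,-0.005,0.065,0,-0.004,0],
    [-0.004,-0.005,0.075,0,-0.004,0],
  ],
)

```text
time: 8.1
tool_pos: [0.463, 0.0111, 0.1256]
ee_rot: [3.142, 0.004, -0.027]
wrist_force: [0.2, -0.2, -0.0]
width: 0.0566
finger_force: 0.0
```

Emit:
carry_out(
  commands=[
    [0,0,0.015,0,0,0],
    [0,0,0.03,0,0,0],
    [0,0,0.042,0,0,0],
    [0,0,0.042,0,0,0],
    [0,0,0.042,0,0,0],
  ],
)

```text
time: 8.6
tool_pos: [0.4633, 0.011, 0.0847]
ee_rot: [3.141, 0.003, -0.027]
wrist_force: [-0.1, 0.1, 0.9]
width: 0.0564
finger_force: 0.0
```

```bash
python3 -c "
from h import *
go([.462,-.0105,.08])
s=snapshot('wrist');cv2.imwrite('pics/w4.png',s['img'][...,::-1])"
```

```text
8.6 [0.4633 0.011  0.0847] [ 3.141e+00  3.000e-03 -2.700e-02] [-0.1  0.1  0.9] shift [-0.0007  0.0215  0.0047] turn [0.    0.003 0.001]
```

View pics/w4.png

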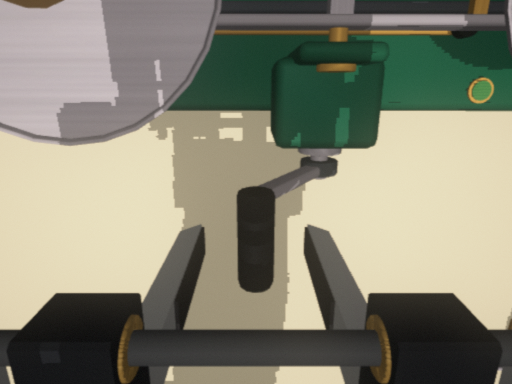

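The fingers straddle the handle centrally (255,240). I narrow them, go 8 mm deeper, then start the swing.

Emit:
carry_out(
  commands=[
    [0,0,0.008,0,0,0],
    [0,0,0.008,0,0,0],
    [0,0,0.008,0,0,0],
    [0,0,0.008,0,0,0],
    [0,0,0.008,0,0,0],
  ],
  jaw=0.32,
)

```text
time: 9.15
tool_pos: [0.4631, 0.0109, 0.0765]
ee_rot: [3.141, 0.004, -0.027]
wrist_force: [0.7, -0.1, 0.2]
width: 0.03
finger_force: 0.0
```

Emit:
carry_out(
  commands=[
    [0,0.004,0,0,0,0],
    [0,0.01,0,0,0,0],
    [0,0.016,0,0,0,0],
    [0,0.022,0,0,0,0],
    [0,0.028,0,0,0,0],
  ],
)

```text
time: 9.65
tool_pos: [0.4637, -0.0146, 0.0784]
ee_rot: [-3.136, -0.0, -0.026]
wrist_force: [-0.4, 6.7, 4.8]
width: 0.0302
finger_force: 3.3
```

Emit:
carry_out(
  commands=[
    [0,0.007,0,0,0,0],
    [0,0.014,0,0,0,0],
    [0,0.021,0,0,0,0],
    [0,0.028,0,0,0,0],
    [0,0.035,0,0,0,0],
  ],
)

```text
time: 10.15
tool_pos: [0.4616, -0.0524, 0.0766]
ee_rot: [-3.141, 0.003, -0.027]
wrist_force: [1.0, 3.7, 1.9]
width: 0.0302
finger_force: 1.8
```

Emit:
carry_out(
  commands=[
    [0,0.007,0,0,0,0],
    [0,0.014,0,0,0,0],
    [0,0.02,0,0,0,0],
    [0,0.024,0,0,0,0],
    [0,0.027,0,0,0,0],
  ],
)

```text
time: 10.65
tool_pos: [0.4591, -0.0787, 0.0748]
ee_rot: [-3.14, 0.008, -0.027]
wrist_force: [0.8, 5.7, -3.5]
width: 0.0305
finger_force: 2.8
```

Emit:
carry_out(
  commands=[
    [0,0.002,0,0,0,0],
    [0,0.004,0,0,0,0],
    [0,0.005,0,0,0,0],
    [0,0.006,0,0,0,0],
    [0,0.006,0,0,0,0],
  ],
)

```text
time: 11.15
tool_pos: [0.4588, -0.0839, 0.0746]
ee_rot: [-3.139, 0.008, -0.027]
wrist_force: [-0.1, 6.1, -5.2]
width: 0.0302
finger_force: 3.0
```

```bash
cat > lev.py <<'E'
from h import *
go([.462,.01,.08])
for n in ("wrist","side","top"):
    s=snapshot(n);W=pts(s);c=s['img'].astype(int)
    m=(c.max(-1)<70)&(c.max(-1)-c.min(-1)<12)&(abs(W[...,2]-.122)<.025)&(abs(W[...,0]-.455)<.02)&(abs(W[...,1]+.036)<.08); P=W[m]
    if len(P): print(n,len(P),P.min(0).round(4),P.max(0).round(4),P.mean(0).round(4))
    m=(c[...,0]>90)&(c[...,0]>2*c[...,1])&(abs(W[...,0]-.58)<.04)&(abs(W[...,1]+.04)<.03)&(W[...,2]>.1); P=W[m]
    if len(P): print("  pointer",len(P),P[P[:,2].argmax()].round(4),P.mean(0).round(4))
E
python3 lev.py
```

```text
11.15 [ 0.4588 -0.0839  0.0746] [-3.139  0.008 -0.027] [-0.1  6.1 -5.2] shift [ 0.0006 -0.094  -0.0052] turn [-0.003  0.008  0.001]
wrist 2509 [ 0.4404 -0.1002  0.0992] [ 0.475  -0.0667  0.1468] [ 0.4598 -0.0775  0.1267]
side 35 [ 0.4377 -0.1025  0.1115] [ 0.4738 -0.0588  0.1398] [ 0.45   -0.0817  0.1247]
top 12 [ 0.4364 -0.0892  0.1124] [ 0.4423 -0.0727  0.1269] [ 0.4398 -0.0801  0.1225]
```

Emit:
carry_out(
  commands=[
    [0,0.001,0,0,0,0],
    [0,0.002,0,0,0,0],
    [0,0.003,0,0,0,0],
    [0,0.004,0,0,0,0],
    [0,0.005,0,0,0,0],
  ],
)

```text
time: 11.8
tool_pos: [0.4588, -0.0844, 0.0744]
ee_rot: [-3.13, 0.008, -0.026]
wrist_force: [1.2, 18.1, -4.3]
width: 0.0302
finger_force: 8.8
```

The lever is at its stop: force is up to 18 N with no further motion. I ease off and wait for the beam.

Emit:
carry_out(
  commands=[
    [0,-0.003,0,0,0,0],
    [0,-0.007,0,0,0,0],
    [0,-0.009,0,0,0,0],
    [0,-0.009,0,0,0,0],
    [0,-0.009,0,0,0,0],
  ],
)

```text
time: 12.3
tool_pos: [0.4607, -0.0819, 0.0769]
ee_rot: [3.14, 0.003, -0.028]
wrist_force: [0.0, 0.6, 0.5]
width: 0.0301
finger_force: 0.0
```

Emit:
carry_out(
  commands=[
    [0,0,0,0,0,0],
    [0,0,0,0,0,0],
    [0,0,0,0,0,0],
    [0,0,0,0,0,0],
    [0,0,0,0,0,0],
  ],
)

```text
time: 12.8
tool_pos: [0.4605, -0.081, 0.0763]
ee_rot: [3.141, 0.004, -0.027]
wrist_force: [0.6, 0.3, -0.6]
width: 0.0302
finger_force: 0.0
```

Emit:
carry_out(
  commands=[
    [0,0,0,0,0,0],
    [0,0,0,0,0,0],
    [0,0,0,0,0,0],
    [0,0,0,0,0,0],
    [0,0,0,0,0,0],
  ],
)

```text
time: 13.3
tool_pos: [0.4605, -0.081, 0.0763]
ee_rot: [3.142, 0.004, -0.027]
wrist_force: [-0.5, -0.1, 0.2]
width: 0.0303
finger_force: 0.0
```

Emit:
carry_out(
  commands=[
    [0,0,0,0,0,0],
    [0,0,0,0,0,0],
    [0,0,0,0,0,0],
    [0,0,0,0,0,0],
    [0,0,0,0,0,0],
  ],
)

```text
time: 13.8
tool_pos: [0.4605, -0.081, 0.0763]
ee_rot: [3.141, 0.004, -0.027]
wrist_force: [0.1, -0.3, 0.3]
width: 0.03
finger_force: 0.0
```

Emit:
carry_out(
  commands=[
    [0,0,0,0,0,0],
    [0,0,0,0,0,0],
    [0,0,0,0,0,0],
    [0,0,0,0,0,0],
    [0,0,0,0,0,0],
  ],
)

```text
time: 14.3
tool_pos: [0.4605, -0.081, 0.0763]
ee_rot: [3.142, 0.004, -0.027]
wrist_force: [0.4, -0.0, 0.6]
width: 0.0301
finger_force: 0.0
```

```bash
cat > pan.py <<'E'
from h import *
import time
go([.462,.01,.08])
S=[(n,snapshot(n)) for n in("side","wrist","side","side","side","side","side","side","side","side")]
base=None
for n,s in S:
    if n!="side": continue
    W=pts(s)
    print("z lid",np.nanmedian(W[...,2][np.hypot(W[...,0]-.589,W[...,1]+.177)<.03][lambda z:z>.2] if 0 else [z for z in W[...,2][np.hypot(W[...,0]-.589,W[...,1]+.177)<.035] if .2<z<.26]).round(4),
     "panL",np.nanmedian([z for z in W[...,2][(np.hypot(W[...,0]-.595,W[...,1]-.06)<.02)] if .11<z<.15]).round(4))
lst=[s["img"].astype(int) for n,s in S if n=="side"]
print("moving px",[(abs(a-lst[0]).max(-1)[90:230,190:320]>40).sum() for a in lst])
E
python3 pan.py; python3 lev.py
```

```text
14.3 [ 0.4605 -0.081   0.0763] [ 3.142  0.004 -0.027] [ 0.4 -0.   0.6] shift [-0.001  -0.091  -0.0037] turn [0.    0.004 0.001]
z lid 0.2288 panL 0.1333
z lid 0.2287 panL 0.1325
z lid 0.2288 panL 0.1318
z lid 0.2284 panL 0.1329
z lid 0.2283 panL 0.1328
z lid 0.2284 panL 0.1336
z lid 0.2285 panL 0.1323
z lid 0.2283 panL 0.133
z lid 0.2287 panL 0.1326
moving px [np.int64(0), np.int64(0), np.int64(0), np.int64(0), np.int64(0), np.int64(0), np.int64(0), np.int64(0), np.int64(0)]
14.8 [ 0.4605 -0.081   0.0763] [ 3.141  0.004 -0.027] [ 0.6  0.  -0.2] shift [-0.001  -0.091  -0.0037] turn [0.    0.004 0.001]
wrist 2579 [ 0.4403 -0.097   0.1023] [ 0.475  -0.0641  0.147 ] [ 0.4602 -0.0781  0.1263]
side 30 [ 0.4382 -0.0996  0.1119] [ 0.4573 -0.0579  0.1437] [ 0.4484 -0.0805  0.1255]
top 12 [ 0.4356 -0.089   0.116 ] [ 0.4424 -0.0729  0.1304] [ 0.4397 -0.0801  0.123 ]
```

The beam has come to rest with the tub side about 3 mm down, and no pixels move over 0.5 s. I wait another second, then swing back.

Emit:
carry_out(
  commands=[
    [0,0,0,0,0,0],
    [0,0,0,0,0,0],
    [0,0,0,0,0,0],
    [0,0,0,0,0,0],
    [0,0,0,0,0,0],
  ],
)

```text
time: 15.45
tool_pos: [0.4605, -0.081, 0.0763]
ee_rot: [3.142, 0.004, -0.027]
wrist_force: [1.2, 0.4, 0.2]
width: 0.0302
finger_force: 0.0
```

Emit:
carry_out(
  commands=[
    [0,0,0,0,0,0],
    [0,0,0,0,0,0],
    [0,0,0,0,0,0],
    [0,0,0,0,0,0],
    [0,0,0,0,0,0],
  ],
)

```text
time: 15.95
tool_pos: [0.4605, -0.081, 0.0763]
ee_rot: [3.141, 0.004, -0.027]
wrist_force: [-0.2, 0.0, -0.5]
width: 0.0303
finger_force: 0.0
```

Emit:
carry_out(
  commands=[
    [0,-0.004,0,0,0,0],
    [0,-0.01,0,0,0,0],
    [0,-0.016,0,0,0,0],
    [0,-0.022,0,0,0,0],
    [0,-0.028,0,0,0,0],
  ],
)

```text
time: 16.45
tool_pos: [0.4638, -0.0571, 0.0797]
ee_rot: [3.132, -0.003, -0.029]
wrist_force: [-0.0, -7.4, 6.9]
width: 0.0302
finger_force: 3.9
```

Emit:
carry_out(
  commands=[
    [0,-0.007,0,0,0,0],
    [0,-0.014,0,0,0,0],
    [0,-0.021,0,0,0,0],
    [0,-0.028,0,0,0,0],
    [0,-0.035,0,0,0,0],
  ],
)

```text
time: 16.95
tool_pos: [0.463, -0.0182, 0.0771]
ee_rot: [3.14, 0.002, -0.027]
wrist_force: [0.6, -5.0, 3.4]
width: 0.0302
finger_force: 2.0
```

Emit:
carry_out(
  commands=[
    [0,-0.007,0,0,0,0],
    [0,-0.013,0,0,0,0],
    [0,-0.019,0,0,0,0],
    [0,-0.024,0,0,0,0],
    [0,-0.028,0,0,0,0],
  ],
)

```text
time: 17.45
tool_pos: [0.4609, 0.01, 0.0738]
ee_rot: [3.14, 0.009, -0.027]
wrist_force: [-0.2, -6.0, -5.1]
width: 0.0304
finger_force: 3.0
```

Emit:
carry_out(
  commands=[
    [0,-0.002,0,0,0,0],
    [0,-0.004,0,0,0,0],
    [0,-0.005,0,0,0,0],
    [0,-0.006,0,0,0,0],
    [0,-0.007,0,0,0,0],
  ],
)

```text
time: 17.95
tool_pos: [0.4602, 0.0161, 0.073]
ee_rot: [3.139, 0.012, -0.027]
wrist_force: [0.6, -8.2, -6.1]
width: 0.03
finger_force: 3.8
```

Emit:
carry_out(
  commands=[
    [0,-0.001,0,0,0,0],
    [0,-0.002,0,0,0,0],
    [0,-0.003,0,0,0,0],
    [0,-0.004,0,0,0,0],
    [0,-0.004,0,0,0,0],
  ],
)

```text
time: 18.45
tool_pos: [0.4602, 0.0162, 0.0728]
ee_rot: [3.131, 0.012, -0.029]
wrist_force: [0.4, -17.3, -6.8]
width: 0.0305
finger_force: 8.1
```

Emit:
carry_out(
  commands=[
    [0,0.003,0,0,0,0],
    [0,0.006,0,0,0,0],
    [0,0.006,0,0,0,0],
    [0,0.006,0,0,0,0],
    [0,0.006,0,0,0,0],
  ],
)

```text
time: 18.95
tool_pos: [0.4631, 0.0158, 0.0764]
ee_rot: [-3.141, 0.004, -0.027]
wrist_force: [-0.7, 0.0, 0.1]
width: 0.0301
finger_force: 0.0
```

```bash
python3 lev.py
```

```text
18.95 [0.4631 0.0158 0.0764] [-3.141  0.004 -0.027] [-0.7  0.   0.1] shift [-0.0009  0.0058 -0.0036] turn [-0.001  0.004  0.001]
wrist 2634 [ 4.423e-01 -4.000e-04  1.009e-01] [0.475  0.0327 0.1469] [0.4619 0.013  0.1263]
side 36 [ 0.4403 -0.0031  0.1176] [0.4611 0.0228 0.1414] [0.4512 0.0106 0.1265]
top 15 [0.4395 0.0019 0.1126] [0.4467 0.0186 0.1289] [0.4431 0.0102 0.1223]
```

The lever is back at its stop. I centre on the handle, open slightly, and rise straight up.

Emit:
carry_out(
  commands=[
    [0,0.004,0,0,0,0],
    [0,0.004,0,0,0,0],
    [0,0.004,0,0,0,0],
    [0,0.004,0,0,0,0],
    [0,0.004,-0.01,0,0,0],
  ],
  jaw=0.55,
)

```text
time: 19.6
tool_pos: [0.4618, 0.0111, 0.0852]
ee_rot: [-3.141, 0.007, -0.027]
wrist_force: [-0.5, 0.6, -1.2]
width: 0.0518
finger_force: 0.0
```

Emit:
carry_out(
  commands=[
    [0,0,-0.03,0,0,0],
    [0,0,-0.06,0,0,0],
    [0,0,-0.1,0,0,0],
    [0,0,-0.14,0,0,0],
    [0,0,-0.17,0,0,0],
  ],
)

```text
time: 20.1
tool_pos: [0.4642, 0.0109, 0.2602]
ee_rot: [3.141, -0.0, -0.027]
wrist_force: [0.1, -0.6, 0.2]
width: 0.0521
finger_force: 0.0
```

Emit:
carry_out(
  commands=[
    [-0.01,0,0,0,0,0],
    [-0.02,0,0,0,0,0],
    [-0.02,0,0,0,0,0],
    [-0.02,0,0,0,0,0],
    [-0.02,0,0,0,0,0],
  ],
)

```text
time: 20.6
tool_pos: [0.4431, 0.0115, 0.255]
ee_rot: [-3.141, 0.007, -0.027]
wrist_force: [0.4, -0.4, -0.1]
width: 0.0514
finger_force: 0.0
```

```bash
python3 lid.py; python3 pan.py; python3 lev.py; python3 -c "
from h import *
s=snapshot('side');cv2.imwrite('pics/end.png',cv2.resize(s['img'][90:250,180:350,::-1],(680,560)))"
```

```text
20.6 [0.4431 0.0115 0.255 ] [-3.141  0.007 -0.027] [ 0.4 -0.4 -0.1] shift [0.1663 0.1531 0.0239] turn [-0.     0.007  0.001]
side 241 tilt 0.0052 106.0 zmid 0.232 at tool 0.2321
top 536 tilt 0.0028 102.0 zmid 0.2293 at tool 0.2294
wrist 352 tilt 0.0134 137.0 zmid 0.231 at tool 0.2311
20.75 [0.4436 0.0115 0.2556] [-3.142  0.005 -0.027] [-0.5  0.2  0.5] shift [0.0194 0.001  0.1755] turn [-0.     0.005  0.001]
z lid 0.2316 panL 0.1297
z lid 0.232 panL 0.1297
z lid 0.2319 panL 0.1294
z lid 0.2319 panL 0.1291
z lid 0.2317 panL 0.1297
z lid 0.232 panL 0.1293
z lid 0.2318 panL 0.1292
z lid 0.2319 panL 0.1291
z lid 0.2318 panL 0.1292
moving px [np.int64(0), np.int64(1), np.int64(2), np.int64(2), np.int64(3), np.int64(5), np.int64(5), np.int64(5), np.int64(6)]
21.25 [0.4437 0.0115 0.2564] [ 3.141  0.004 -0.027] [-0.4  0.4 -0. ] shift [0.019  0.001  0.1764] turn [0.    0.004 0.001]
wrist 565 [0.443  0.0027 0.1179] [0.4749 0.0213 0.1287] [0.4597 0.012  0.1253]
side 49 [0.4397 0.0065 0.1136] [0.4748 0.0229 0.1307] [0.458  0.0162 0.1231]
top 27 [0.4391 0.0019 0.1149] [0.453  0.0186 0.1274] [0.4463 0.0093 0.1223]
```

View pics/end.png

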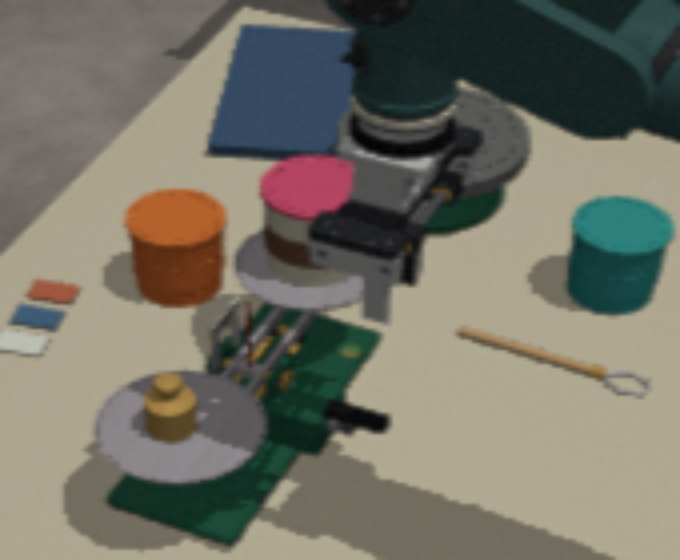

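The final view shows the lever (360,415) back at the left, the lid (310,185) home, the pans level with both loads standing, and the gripper clear of everything.

```bash
python3 -c "
from bench import *
print(close_job())"
```

```text
the job is handed in; nothing more can be done
None
```

The job is handed in; no verdict came back. The lid was pressed home, the beam was released and came to rest with the tub side about 3 mm down, and it is arrested again with both loads standing and the arm clear.

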